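Take apart an empty urn

ROBOT

A 7-joint arm with a two-finger parallel gripper is mounted at the origin on the work surface. World frame = base frame: x ahead of the robot, y to its left, z up, the work surface at z = 0. Lengths are in m, angles in rad, forces in N, time in s.
With the tool pointing down it reaches from about 0.425 to 0.925 m from the base axis. Payload 6.8 kg.
Tool frame: the origin (TCP) lies midway between the tips of the shut fingers; the grasp point (between the pads) lies 19 mm behind it; z points along the fingers, y is the direction in which the jaws open and shut (so a half turn about z gives the same grasp; the last joint's range is limited). The gripper opens to 85 mm and grips with 20 to 120 N. Pads are 22 mm wide; open, the fingers measure 114 mm over their backs; the gripper's body (76 mm by 85 mm) begins 54 mm behind the grasp point. The pads swing forward as they close: fully open they stand 13 mm farther back than shut.
Start: joints at [-1.271, 0.477, 0.022, 1.555, -0.011, 1.109, -0.083], TCP at [0.268, 0.62, 0.211] pointing down, gripper open.
Joint ranges: [-2.96, 2.96], [-0.34, 2.1], [-1.41, 1.46], [0.24, 2.44], [-1.37, 4.51], [0.17, 1.92], [-2.96, 2.96]. Speed limits (rad/s): [2.39, 2.39, 3.14, 3.14, 3.14, 3.14, 3.14].

INTERFACE

Orientations are given as a rotation vector (axis times angle).
In Python, from bench import r gives the robot as it stands. The module is installed in compiled form; this text tells all that it offers.
- The arm moves only by the tool apply_moves, never from a script. Its argument "plan" is a list that holds one entry, the list of rows, each a list of 7 numbers: the turn, a rotation vector about the tool's x, y, z scaled (see below), then the shift along the tool's x, y, z scaled (see below), then the closure, from -1 (fully open) to 1 (shut). In form: [[[wx, wy, wz, tx, ty, tz, grip], ...]]. A call has 1 to 12 rows; each row is the pose to reach, as a shift and turn from the pose commanded when the call began, along the tool's axes at that moment, turning the shorter way round; what a row does not reach only later rows make up. The controller multiplies each number of a shift by 0.4 m and each number of a turn by 180 degrees. A row lasts 1/12 s, in which the tool goes at most 41.7 mm and 7.16 degrees, less where a joint would pass 70% of its speed; a pose out of reach is approached as far as the arm can. A call with a number of a shift or a turn outside -1 to 1 is refused whole. A call with a gripper value outside its range is refused whole. The fingers move at their own pace and stop on an object; "force" is the grip in N (left out, the last holds). Time passes only in rows, so rows that repeat a pose let the fingers close. It gives the time, the measured TCP pose, the force and the opening at its end, in the units of the state.
- r.get_obs(): the state, without advancing time (a new reading comes with each control period).
- r.grab_frame(name): name is "scene" or "top" or "wrist"; returns a dict with "pixels" (384x512x3 uint8, blue, green, red), "fx", "fy", "cx", "cy" (pixels), "pose" (4x4, takes a point from camera to world coordinates). Camera axes: x right, y up, looking along -z (the intrinsics and any distortion apply to the point x, -y, -z); pixel columns grow to the right and rows downward; lengths in m; the calibration is good to about 2 mm. A picture is of the moment at which its call begins. There is no depth.
- r.hand_in(): hands the job in, once; it reports no verdict.
The state is a dict: "clock": time; "joints": joint angles; "qvel": joint speeds; "tau": joint torques, N m; "tcp_pos": TCP position; "orientation": TCP orientation; "contact_force": force on the tool from outside, world axes, zero at the start; "moment": the same for the moment, N m; "grip_width": finger opening in m.
Only numpy, scipy, OpenCV 4.12 (cv2) and the standard library are available. Lean on these libraries where they do the work, as an engineer would, in place of code of your own. Each camera call takes 0.05 s, during which the arm holds its last target. There are 200 camera calls.

TASK

Take the empty marble urn on the counter apart for inspection: lift off its lid, then the wooden inner cover, and lay both on the grey mat, side by side and flat, handles up; then draw the steel liner out of the urn and stand it upright on the floor of the low clear tray that lies on the other side of the urn. Set every part down gently rather than dropping it, and leave the urn standing where it is and everything else on the counter undisturbed.

Things in the scene. Friction and masses are not known exactly. Their poses are not given: they have to be found in the camera images.
- urn: round marble urn, 132 mm outer diameter, 105 mm high to a flat shoulder, then a neck of 110 mm outer diameter up to the rim at 125 mm; straight bore 98 mm in diameter, floor 6 mm above the counter. Loose, 2.6 kg. Origin at the centre of its underside, z up. It starts assembled: liner on its floor, inner cover on its rim, lid on its shoulder
- lid: marble cap, 132 mm outer and 120 mm inner diameter, 72 mm high outside (66 mm deep inside), with a round solid knob on the middle of its top, 26 to 28 mm in diameter and 30 mm high (102 mm over all). About 0.45 kg. Origin at the centre of its open underside, z up through the knob. At the start it stands on the urn's shoulder over the neck and hides the cover, so its underside is 105 mm above the counter; it must rise 60 mm to clear the cover's handle
- cover: wooden inner cover: a plug 90 mm in diameter and 8 mm high, on it a disc 112 mm in diameter and 6 mm thick (8 to 14 mm above the origin), on it a solid upright grip bar 60 mm long along its x axis, 12 mm wide along its y axis, 32 mm high (14 to 46 mm above the origin). About 0.12 kg. Origin at the centre of the plug's underside, z up. At the start the disc lies on the urn's rim with the plug in the mouth, origin 117 mm above the counter; hidden beneath the lid
- liner: open steel cup, 90 mm outer diameter, 3 mm wall, 100 mm high, with a flat straight bar across its mouth along its x axis, 10 mm wide along its y axis and 14 mm high, its top level with the rim (86 to 100 mm above the origin); open space beside and under the bar. About 0.32 kg. Origin at the centre of its underside, z up. At the start it stands on the urn's floor with 3 to 5 mm of play all round, rim 19 mm below the urn's rim, hidden beneath the cover; draw it straight up
- mat: grey felt mat fixed to the counter, 310 mm along its x axis, 160 mm along its y axis, 4 mm thick; to the left or right of the urn. Origin at the centre of its underside (4 mm under its top face)
- tray: low clear plastic tray fixed to the counter, 260 mm along its x axis, 170 mm along its y axis, 75 mm high, walls and floor 4 mm thick, a small lug at each end; on the other side of the urn from the mat. Origin at the centre of its underside (inner floor 4 mm above it)
- brush: soft hand brush lying in front of the urn (towards the robot), about 20 mm high; origin at the middle of its underside
- disc: loose flat steel identity disc, 38 mm diameter, 6 mm thick, between the urn and whatever lies on its left (+y) side; origin at the centre of its underside
- candle_cup: small glass candle cup, 60 mm diameter, 60 mm high, behind the urn (+x); origin at the centre of its underside
- jar: white ceramic jar with a dark wooden cap, 60 mm diameter, 90 mm high, behind the urn; origin at the centre of its underside
- vase: blue ceramic vase, 76 mm diameter, 150 mm high, at the far side of the counter; origin at the centre of its underside
Things that resemble listed ones, but are neither listed nor needed, are in the scene too. Leave any yellow look-alike of the urn alone.

How it is judged:
On the way, in this order (a step that is already met when the one before it is completed fails the run):
1. the lid lies flat on the mat, knob up, let go (x of lid in the frame of mat between -0.125 and 0.125 m and y of lid in the frame of mat between -0.05 and 0.05 m and z of lid in the frame of mat between 0 and 0.008 m and angle between lid's own z axis and vertical below 0.1 rad and contact force between the fingers and lid below 0.05 N), for 0.1 s.
2. the inner cover lies flat on the mat, grip bar up, let go (x of cover in the frame of mat between -0.125 and 0.125 m and y of cover in the frame of mat between -0.05 and 0.05 m and z of cover in the frame of mat between 0 and 0.008 m and angle between cover's own z axis and vertical below 0.1 rad and contact force between the fingers and cover below 0.05 N), for 0.1 s.
3. the liner stands on the tray's floor, let go (x of liner in the frame of tray between -0.085 and 0.085 m and y of liner in the frame of tray between -0.04 and 0.04 m and z of liner in the frame of tray between 0 and 0.009 m and angle between liner's own z axis and vertical below 0.1 rad and contact force between the fingers and liner below 0.05 N), for 0.1 s.
At the end, for the whole second after the job is handed in: Lid and inner cover lie flat on the mat, handles up (tilt under 0.1 rad, centres 30 mm or more inside its edges); the liner stands upright (under 0.1 rad) on the tray's floor; the urn is upright, within 40 mm of its start; all at rest (x of lid in the frame of mat between -0.125 and 0.125 m and y of lid in the frame of mat between -0.05 and 0.05 m and z of lid in the frame of mat between 0 and 0.008 m and angle between each of lid, cover, liner's own z axis and vertical below 0.1 rad and x of cover in the frame of mat between -0.125 and 0.125 m and y of cover in the frame of mat between -0.05 and 0.05 m and z of cover in the frame of mat between 0 and 0.008 m and x of liner in the frame of tray between -0.085 and 0.085 m and y of liner in the frame of tray between -0.04 and 0.04 m and z of liner in the frame of tray between 0 and 0.009 m and linear speed of each of lid, cover, liner, urn below 0.02 m/s and angle between urn's own z axis and vertical below 0.05 rad and distance of urn from where it was at the start of the episode below 0.04 m); the robot touches nothing.
It fails at once if the lid is dropped (moves faster than 0.6 m/s with no finger touching it) (contact force between the fingers and lid below 0.05 N and linear speed of lid above 0.6 m/s).
It fails at once if the cover is dropped (moves faster than 0.6 m/s with no finger touching it) (contact force between the fingers and cover below 0.05 N and linear speed of cover above 0.6 m/s).
It fails at once if the liner is dropped (moves faster than 0.6 m/s with no finger touching it) (contact force between the fingers and liner below 0.05 N and linear speed of liner above 0.6 m/s).
It fails at once if the urn is tipped by more than 0.25 rad or moved by more than 60 mm (angle between urn's own z axis and vertical above 0.25 rad or distance of urn from where it was at the start of the episode above 0.06 m).
It fails at once if a bystander is moved by more than 30 mm (distance of any of brush, disc, candle_cup, jar, vase from where it was at the start of the episode above 0.03 m).
It also fails if it takes over 67 s, if anything falls off the work surface, if the arm or the gripper's body presses on something with over 40 N, if the wrist force passes 120 N, or if a joint passes its speed limit or range.

## Working session

There is one attempt and no reset: what is moved stays moved. The work goes in short steps, Python scripts to look and compute and a tool call to move; the robot and the scene stay as the last step left them, time stands still between calls to the robot, and variables do not carry over. Pictures are saved under pics/ and viewed, on a budget of 10 in all, crops included, one or two more only if the job needs it, and the job is handed in when it is done.

Besides the shell and the picture viewer there is one more tool, called after "Call:" as a command line: name --argument value ..., lists and objects as JSON in quotes. apply_moves: Moves the arm, as the interface text tells. Its arguments: {"type":"object","properties":{"plan":{"type":"array","items":{"type":"array","items":{"type":"array","items":{"type":"number","minimum":-1,"maximum":1}}}},"force":{"type":"number"}},"required":["plan"]}

```bash
mkdir -p pics
cat > h.py <<'E'
import numpy as np, cv2
from bench import r
from scipy.spatial.transform import Rotation as R
def grab(n,f=None):
    d=r.grab_frame(n); 
    if f: cv2.imwrite('pics/'+f,d['pixels'])
    np.save('/tmp/%s.npy'%n,d,allow_pickle=True)
    return d
def load(n): return np.load('/tmp/%s.npy'%n,allow_pickle=True).item()
def ray(d,u,v,z):
    k=np.array([(u-d['cx'])/d['fx'],-(v-d['cy'])/d['fy'],-1]); P=np.array(d['pose'])
    w=P[:3,:3]@k; o=P[:3,3]; return o+w*(z-o[2])/w[2]
def proj(d,p):
    P=np.array(d['pose']); c=P[:3,:3].T@(np.array(p)-P[:3,3]); return d['cx']+d['fx']*c[0]/-c[2], d['cy']-d['fy']*c[1]/-c[2]
E
python3 - <<'E'
from h import *
o=r.get_obs(); print(o)
a=grab('scene');b=grab('top')
for d in(a,b): print({k:v for k,v in d.items() if k!='pixels'})
cv2.imwrite('pics/a.png',np.vstack([a['pixels'],b['pixels']])[:, :] if 0 else cv2.resize(np.hstack([a['pixels'],b['pixels']]),(800,300)))
cv2.imwrite('pics/top.png',cv2.resize(b['pixels'],(800,600)))
E
```

```text
{'clock': 0.0, 'joints': array([-1.27110128,  0.47782173,  0.02231658,  1.55644633, -0.0114596 ,
        1.1093156 , -0.08311367]), 'qvel': array([ 8.32697302e-05, -1.96329153e-03, -7.51375865e-04, -4.36854371e-04,
       -1.12685270e-03,  4.51924643e-04,  8.64623794e-04]), 'tau': array([-8.49341359e-04, -5.96459413e+01,  1.60752095e+00, -2.81205386e+01,
        1.23738527e-02,  9.10616247e-03,  2.01133821e-05]), 'tcp_pos': array([0.26745911, 0.61906042, 0.21021299]), 'orientation': array([-6.36018392e-01, -3.07631765e+00,  2.90682470e-03]), 'contact_force': array([0.49844487, 0.05365992, 0.28678789]), 'moment': array([-0.05194946, -0.00720241,  0.04379069]), 'grip_width': 0.08547911340931079}
{'fx': 445.79026648719815, 'fy': 445.79026648719815, 'cx': 248.00545017794326, 'cy': 191.33277141627934, 'pose': array([[-0.69960807, -0.40210142,  0.59064626,  1.25752367],
       [ 0.71438813, -0.3773445 ,  0.58928832,  0.7469577 ],
       [-0.01407655,  0.83422154,  0.55124974,  0.78547388],
       [ 0.        ,  0.        ,  0.        ,  1.        ]])}
{'fx': 366.5096427374067, 'fy': 366.5096427374067, 'cx': 259.1980488252151, 'cy': 191.5411380418298, 'pose': array([[-0.01384053,  0.98245644, -0.1859779 ,  0.32801548],
       [-0.99961402, -0.00911428,  0.026244  ,  0.01525218],
       [ 0.02408853,  0.18626935,  0.98220338,  1.019065  ],
       [ 0.        ,  0.        ,  0.        ,  1.        ]])}
```

View pics/a.png

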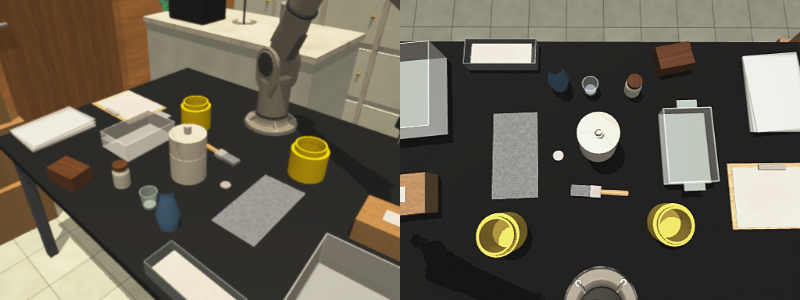

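View pics/top.png

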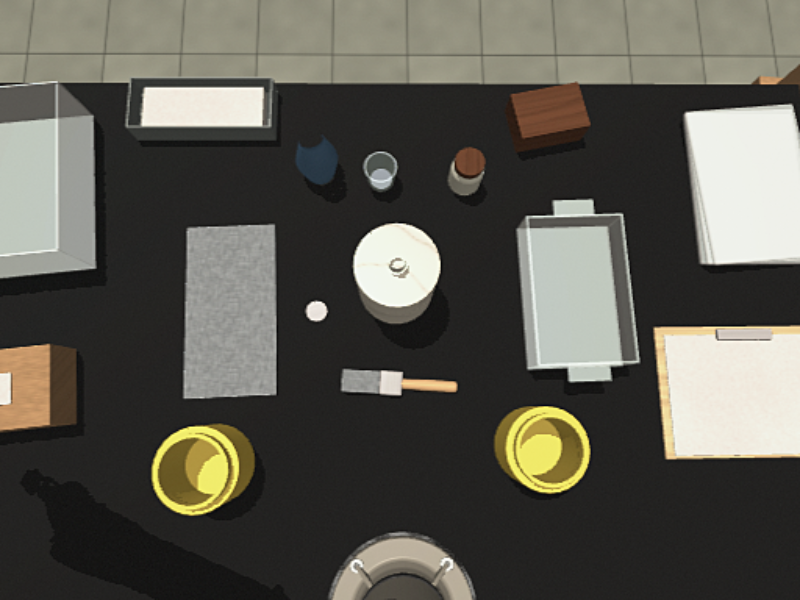

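Top view (800x600): the white marble urn with its lid is at (397,267). The yellow look-alikes are at (203,470) and (543,450), and the white ceramic jar at (467,172) could also be confused with it. Mat candidates: grey felt at (230,311), white-floored dark box at (202,108). Tray candidates: low clear tray with lugs at (578,290), big clear bin at far left (40,190). I choose the marble urn, the grey felt mat and the lugged tray, and check with one crop while measuring.

Run:
```python
from h import *
d=load('top'); im=d['pixels']; s=load('scene')
hsv=cv2.cvtColor(im,cv2.COLOR_BGR2HSV)
def big(m,box):
    x0,y0,x1,y1=box; k=np.zeros(m.shape,np.uint8); k[y0:y1,x0:x1]=m[y0:y1,x0:x1]
    c=max(cv2.findContours(k,cv2.RETR_EXTERNAL,cv2.CHAIN_APPROX_NONE)[0],key=cv2.contourArea); return c
# mat
g=((hsv[...,2]>85)*255).astype(np.uint8)
c=big(g,(100,130,190,270)); q=cv2.boxPoints(cv2.minAreaRect(c)); W=np.array([ray(d,*p,0.004) for p in q])[:,:2]
print('mat',q.round(1).tolist(),W.round(4).tolist(),W.mean(0))
# lid: bright top
b=((hsv[...,2]>200)*255).astype(np.uint8)
c=big(b,(215,130,295,215)); print('lidblob',cv2.contourArea(c),cv2.boundingRect(c))
e=cv2.fitEllipse(cv2.convexHull(c)); print(e, ray(d,*e[0],0.177))
c=big(g,(185,185,215,210)); m=cv2.moments(c); print('disc',ray(d,m['m10']/m['m00'],m['m01']/m['m00'],.006))
# tray outer rim points
c=big(((hsv[...,2]>60)*255).astype(np.uint8),(320,120,415,250)); q=cv2.boxPoints(cv2.minAreaRect(c)); print('tray',q.tolist())
for u,v in[(517,217),(624,213),(638,362),(528,370)]: print(ray(d,u*.64,v*.64,.075).round(4), end='')
print()
for (u,v) in[(573,207),(590,374)]: print('lug',ray(d,u*.64,v*.64,.075).round(4),ray(d,u*.64,v*.64,0.0).round(4))
A=cv2.resize(im[130:260,200:420],None,fx=3.5,fy=3.5,interpolation=cv2.INTER_CUBIC)[:450]
B=cv2.resize(s['pixels'][130:250,120:280],None,fx=3,fy=3,interpolation=cv2.INTER_CUBIC)
cv2.imwrite('pics/c.png',cv2.resize(np.hstack([A[:360],B]),(800,230)) if 0 else cv2.resize(np.vstack([A,cv2.copyMakeBorder(B,0,0,0,A.shape[1]-B.shape[1],cv2.BORDER_CONSTANT)]),(580,600)))
```

```text
mat [[117.0, 144.0], [176.0, 144.0], [176.0, 254.0], [117.0, 254.0]] [[0.6625, 0.3934], [0.6615, 0.2254], [0.3496, 0.2166], [0.3517, 0.3755]] [0.5063464  0.30272854]
lidblob 2235.0 (227, 143, 55, 54)
((253.61270141601562, 169.27073669433594), (53.25650405883789, 55.041282653808594), 94.27722930908203) [0.54119623 0.00522597 0.177     ]
disc [0.50094977 0.14803436 0.006     ]
tray [[328.3764953613281, 129.8941192626953], [400.9470520019531, 124.31175231933594], [409.9646911621094, 241.54115295410156], [337.3941345214844, 247.12351989746094]]
[ 0.6502 -0.2062  0.075 ][ 0.6564 -0.3943  0.075 ][ 0.3972 -0.3955  0.075 ][ 0.3862 -0.2112  0.075 ]
lug [ 0.6679 -0.3054  0.075 ] [ 0.6949 -0.3308  0.    ]
lug [ 0.3784 -0.3137  0.075 ] [ 0.3824 -0.3398  0.    ]
```

View pics/c.png

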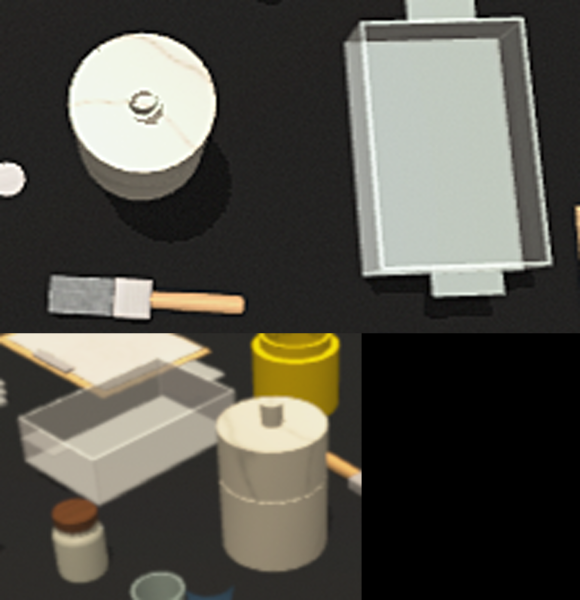

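The crop confirms it: marble urn, lid seam visible, solid knob, and a low clear tray with lugs. Next is a cross-check in the scene view and the move helper.

```bash
cat >> h.py <<'E'
def go(p,yaw=None):
    """shift & turn numbers to reach world p with jaw (tool y) direction yaw (world, mod pi)"""
    o=r.get_obs(); M=R.from_rotvec(o['orientation']); s=M.inv().apply(np.array(p)-o['tcp_pos'])
    y=M.as_matrix()[:,1]; cur=np.arctan2(y[1],y[0]); 
    if yaw is None: T=None; w=np.zeros(3)
    else:
        dy=(yaw-cur+np.pi/2)%np.pi-np.pi/2
        z=np.array([0,0,-1.]); yy=np.array([np.cos(cur+dy),np.sin(cur+dy),0]); T=np.column_stack([np.cross(yy,z),yy,z])
        w=(M.inv()*R.from_matrix(T)).as_rotvec()
    print('at',o['tcp_pos'].round(4),'yaw',round(np.degrees(cur),1),'zaxis',M.as_matrix()[:,2].round(4),'j7',o['joints'][6].round(2),'w',round(o['grip_width'],4),'t',o['clock'])
    print('turn',(w/np.pi).round(4).tolist(),'shift',(s/.4).round(4).tolist(),'F',o['contact_force'].round(2))
E
python3 - <<'E'
from h import *
s=load('scene');im=s['pixels']; d=load('top')
print(proj(s,(.541,.005,.207)),proj(d,(.541,.005,.207)))
# lid seam extents and knob edges in scene
u,v=proj(s,(.541,.005,.192)); v=int(v)
for row in (v,v+20,v+50): 
    g=cv2.cvtColor(im,cv2.COLOR_BGR2GRAY)[row].astype(int); print(row,[ (i,g[i]-g[i-1]) for i in range(int(u)-60,int(u)+60) if abs(g[i]-g[i-1])>25])
for dx in(-.066,.066):
    print(proj(s,(.541-dx*.7,.005+dx*.71,.14)))
h=cv2.cvtColor(d['pixels'],cv2.COLOR_BGR2GRAY); print(h[160:182,243:266])
go((.541,.005,.31),None)
E
```

```text
(np.float64(240.2120671658488), np.float64(159.0082205551377)) (np.float64(253.83227844448382), np.float64(166.12433800278654))
163 [(221, np.int64(29)), (222, np.int64(33)), (235, np.int64(-51)), (245, np.int64(59)), (246, np.int64(27)), (260, np.int64(-37)), (261, np.int64(-40))]
183 [(209, np.int64(-30)), (216, np.int64(38)), (217, np.int64(27)), (266, np.int64(-26))]
213 [(218, np.int64(38)), (265, np.int64(-38))]
(np.float64(216.68604874463603), np.float64(180.8067861640952))
(np.float64(264.9157033687754), np.float64(180.14508378383405))
[[243 243 243 243 243 243 243 243 243 243 243 243 243 243 243 243 243 243
  243 243 243 242 242]
 [243 243 243 243 243 243 243 243 244 243 243 243 243 243 243 243 243 243
  243 243 243 243 243]
 [243 244 244 243 243 243 243 243 243 243 243 243 244 243 243 243 243 243
  243 243 243 243 242]
 [243 243 243 243 243 243 243 243 244 244 246 246 245 245 244 243 243 243
  243 243 243 243 243]
 [244 244 244 244 244 243 243 244 247 250 253 254 253 251 247 244 244 243
  243 243 243 243 243]
 [244 244 244 244 244 244 246 250 254 245 142 146 143 197 253 246
[... 1055 characters left out ...]
 151 153 150 201 254
  249 243 234 230 241]
 [244 244 244 244 244 244 244 246 248 251 253 241 137 143 144 139 192 251
  246 243 241 238 238]
 [244 244 244 244 244 244 244 244 245 246 248 250 253 254 254 253 250 246
  244 244 243 240 237]
 [244 244 244 244 244 244 244 245 244 244 244 245 246 247 247 246 245 244
  243 243 244 243 241]
 [244 244 244 244 244 244 244 244 244 244 244 244 244 243 243 244 243 243
  243 244 243 243 243]
 [244 244 244 244 244 244 244 244 244 244 244 244 244 243 243 243 243 243
  243 243 243 243 244]]
at [0.2675 0.6191 0.2103] yaw 66.6 zaxis [-6.0e-04 -1.5e-03 -1.0e+00] j7 -0.08 w 0.0856 t 0.1
turn [0.0, 0.0, 0.0] shift [-1.2367, -1.1386, -0.2472] F [-0.36 -0.1   0.31]
```

Call:
apply_moves --plan '[[[0, 0, 0, -0.02, -0.02, -0.03, -1], [0, 0, 0, -0.07, -0.065, -0.08, -1], [0, 0, 0, -0.14, -0.13, -0.13, -1], [0, 0, 0, -0.21, -0.195, -0.18, -1], [0, 0, 0, -0.28, -0.26, -0.22, -1], [0, 0, 0, -0.35, -0.325, -0.25, -1], [0, 0, 0, -0.42, -0.39, -0.25, -1], [0, 0, 0, -0.49, -0.455, -0.25, -1], [0, 0, 0, -0.56, -0.52, -0.25, -1], [0, 0, 0, -0.63, -0.585, -0.25, -1], [0, 0, 0, -0.7, -0.65, -0.25, -1], [0, 0, 0, -0.77, -0.715, -0.25, -1]]]' --force 60

```text
clock: 1.1
tcp_pos: [0.4372, 0.2321, 0.312]
orientation: [0.637, 3.076, 0.002]
contact_force: [1.4, 0.1, 0.5]
grip_width: 0.0854
```

```bash
python3 -c "
from h import *
go((.541,.005,.30))"
```

```text
at [0.4372 0.2321 0.312 ] yaw 66.6 zaxis [ 4.e-04  9.e-04 -1.e+00] j7 0.57 w 0.0854 t 1.1
turn [0.0, 0.0, 0.0] shift [-0.4636, -0.4181, 0.0297] F [1.4  0.07 0.47]
```

Call:
apply_moves --plan '[[[0, 0, 0, -0.07, -0.065, 0, -1], [0, 0, 0, -0.14, -0.13, 0, -1], [0, 0, 0, -0.21, -0.19, 0, -1], [0, 0, 0, -0.28, -0.255, 0, -1], [0, 0, 0, -0.35, -0.315, 0, -1], [0, 0, 0, -0.41, -0.37, 0, -1], [0, 0, 0, -0.45, -0.405, 0, -1], [0, 0, 0, -0.465, -0.42, 0, -1], [0, 0, 0, -0.465, -0.42, 0, -1], [0, 0, 0, -0.465, -0.42, 0, -1]]]'

```text
clock: 1.93
tcp_pos: [0.5406, 0.0075, 0.3114]
orientation: [-0.636, -3.076, -0.001]
contact_force: [0.6, 0.7, 0.2]
grip_width: 0.0855
```

```bash
python3 -c "
from h import *
go((.541,.005,.182))
d=grab('wrist','w1.png'); print(d['pose'].round(3),d['fx'],proj(d,(.541,.005,.207)))"
```

```text
at [0.5406 0.0075 0.3114] yaw 66.6 zaxis [-4.e-04  9.e-04 -1.e+00] j7 1.12 w 0.0855 t 1.9333
turn [0.0, 0.0, 0.0] shift [-0.0037, -0.0055, 0.3234] F [0.65 0.72 0.18]
[[ 0.396 -0.887 -0.237  0.48 ]
 [ 0.918  0.382  0.102  0.033]
 [ 0.    -0.258  0.966  0.475]
 [ 0.     0.     0.     1.   ]] 287.9230844384072 (np.float64(259.459820783344), np.float64(190.37311595510602))
```

View pics/w1.png

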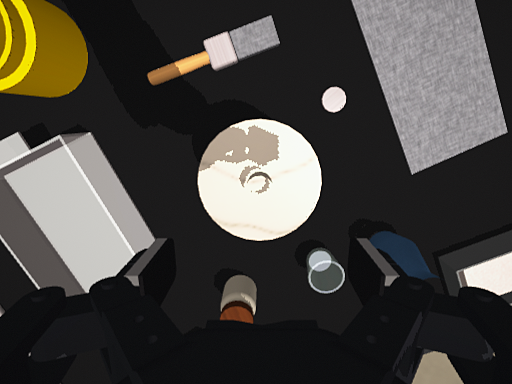

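Wrist view: lid disc centred near (260,180), knob near (258,182), fingers clear on both sides. Next, a numeric measurement of the lid from this view.

```bash
python3 -c "
from h import *
d=load('wrist'); g=cv2.cvtColor(d['pixels'],cv2.COLOR_BGR2HSV)
m=((g[...,2]>110)*255).astype(np.uint8); k=np.zeros_like(m); k[110:250,185:330]=m[110:250,185:330]
c=max(cv2.findContours(k,0,1)[0],key=cv2.contourArea); e=cv2.fitEllipse(cv2.convexHull(c)); print(e,ray(d,*e[0],.177),proj(d,(.541,.005,.177)))
print(ray(d,258,182,.207))
"
```

```text
((259.22479248046875, 179.3377685546875), (121.78652954101562, 124.04432678222656), 88.21463775634766) [0.5367021  0.00639494 0.177     ] (np.float64(259.6290127611909), np.float64(183.50181641799747))
[0.5329191  0.00698511 0.207     ]
```

Call:
apply_moves --plan '[[[0, 0, 0, 0.002, -0.005, 0.04, -1], [0, 0, 0, 0.002, -0.005, 0.1, -1], [0, 0, 0, 0.002, -0.005, 0.16, -1], [0, 0, 0, 0.002, -0.005, 0.22, -1], [0, 0, 0, 0.002, -0.005, 0.27, -1], [0, 0, 0, 0.002, -0.005, 0.3, -1], [0, 0, 0, 0.002, -0.005, 0.316, -1], [0, 0, 0, 0.002, -0.005, 0.323, -1], [0, 0, 0, 0.002, -0.005, 0.323, -1], [0, 0, 0, 0.002, -0.005, 0.323, -1], [0, 0, 0, 0.002, -0.005, 0.323, 0]]]' --force 60

```text
clock: 2.9
tcp_pos: [0.5402, 0.0058, 0.183]
orientation: [0.635, 3.075, 0.001]
contact_force: [0.0, 0.0, -0.1]
grip_width: 0.0756
```

Call:
apply_moves --plan '[[[0, 0, 0, 0, 0, 0, 0.2], [0, 0, 0, 0, 0, 0, 0.4], [0, 0, 0, 0, 0, 0, 0.6], [0, 0, 0, 0, 0, 0, 1], [0, 0, 0, 0, 0, 0, 1], [0, 0, 0, 0, 0, 0, 1], [0, 0, 0, 0, 0, 0, 1], [0, 0, 0, 0, 0, 0, 1]]]'

```text
clock: 3.57
tcp_pos: [0.5398, 0.0056, 0.1826]
orientation: [0.636, 3.076, 0.001]
contact_force: [-0.9, -0.1, 4.9]
grip_width: 0.0226
```

```bash
python3 -c "
from h import *
go((.541,.005,.262))"
```

```text
at [0.5398 0.0056 0.1826] yaw 66.6 zaxis [ 4.e-04  5.e-04 -1.e+00] j7 1.19 w 0.0226 t 3.5667
turn [0.0, 0.0, 0.0] shift [-0.0034, 0.0, -0.1984] F [-0.91 -0.08  4.85]
```

Call:
apply_moves --plan '[[[0, 0, 0, 0, 0, -0.004, 1], [0, 0, 0, 0, 0, -0.008, 1], [0, 0, 0, 0, 0, -0.014, 1], [0, 0, 0, 0, 0, -0.022, 1], [0, 0, 0, 0, 0, -0.03, 1], [0, 0, 0, 0, 0, -0.03, 1]]]'

```text
clock: 4.07
tcp_pos: [0.54, 0.0055, 0.1946]
orientation: [0.636, 3.076, 0.001]
contact_force: [-0.0, -0.2, -5.2]
grip_width: 0.0229
```

```bash
python3 -c "
from h import *
go((.541,.005,.262))
a=grab('scene');b=grab('wrist')
cv2.imwrite('pics/l1.png',np.hstack([cv2.resize(a['pixels'][100:250,160:320],(420,394)),b['pixels'][100:384,80:460]][:1]+[cv2.resize(b['pixels'][60:384,80:460],(380,394))]))"
```

```text
at [0.54   0.0055 0.1946] yaw 66.6 zaxis [ 9.e-04  1.e-04 -1.e+00] j7 1.18 w 0.0229 t 4.0667
turn [0.0, 0.0, 0.0] shift [-0.0029, 0.0001, -0.1684] F [-0.01 -0.16 -5.16]
```

View pics/l1.png

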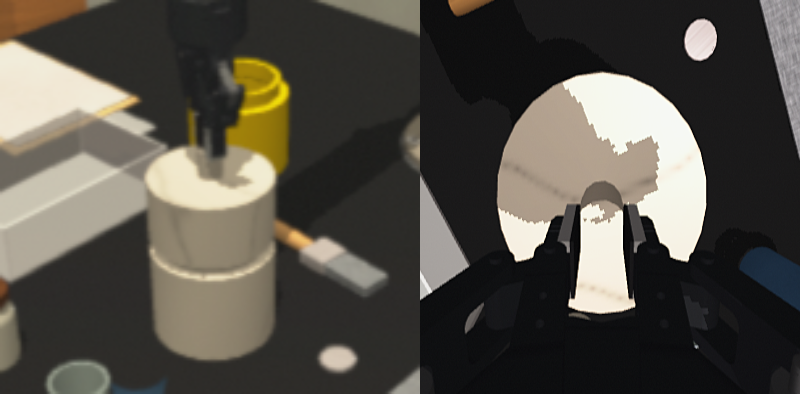

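Lid lifted level (scene), held by the knob. I'll carry it to the far half of the mat.

Call:
apply_moves --plan '[[[0, 0, 0, 0, 0, -0.03, 1], [0, 0, 0, 0, 0, -0.08, 1], [0, 0, 0, 0, 0, -0.14, 1], [0, 0, 0, 0, 0, -0.19, 1], [0, 0, 0, 0.005, 0.02, -0.21, 1], [0, 0, 0, 0.017, 0.065, -0.21, 1], [0, 0, 0, 0.033, 0.13, -0.21, 1], [0, 0, 0, 0.049, 0.195, -0.21, 1], [0, 0, 0, 0.066, 0.26, -0.21, 1], [0, 0, 0, 0.082, 0.325, -0.21, 1], [0, 0, 0, 0.099, 0.39, -0.21, 1], [0, 0, 0, 0.115, 0.455, -0.21, 1]]]'

```text
clock: 5.17
tcp_pos: [0.5689, 0.1929, 0.2769]
orientation: [-0.635, -3.075, 0.001]
contact_force: [0.3, -0.2, -3.6]
grip_width: 0.0229
```

Call:
apply_moves --plan '[[[0, 0, 0, 0.016, 0.063, 0, 1], [0, 0, 0, 0.032, 0.122, 0, 1], [0, 0, 0, 0.045, 0.175, 0, 1], [0, 0, 0, 0.056, 0.22, 0, 1], [0, 0, 0, 0.065, 0.255, 0, 1], [0, 0, 0, 0.07, 0.275, 0, 1], [0, 0, 0, 0.07, 0.275, 0.02, 1], [0, 0, 0, 0.07, 0.275, 0.06, 1], [0, 0, 0, 0.07, 0.275, 0.12, 1], [0, 0, 0, 0.07, 0.275, 0.18, 1], [0, 0, 0, 0.07, 0.275, 0.24, 1], [0, 0, 0, 0.07, 0.275, 0.3, 1]]]'

```text
clock: 6.17
tcp_pos: [0.5874, 0.3007, 0.1564]
orientation: [0.639, 3.076, -0.002]
contact_force: [-0.6, 0.2, -4.3]
grip_width: 0.0225
```

```bash
python3 -c "
from h import *
go((.588,.303,.082))"
```

```text
at [0.5874 0.3007 0.1564] yaw 66.5 zaxis [-2.0e-04 -1.1e-03 -1.0e+00] j7 0.74 w 0.0225 t 6.1667
turn [0.0, 0.0, 0.0] shift [0.001, 0.0061, 0.1861] F [-0.62  0.16 -4.31]
```

Call:
apply_moves --plan '[[[0, 0, 0, 0, 0.005, 0.05, 1], [0, 0, 0, 0, 0.005, 0.09, 1], [0, 0, 0, 0, 0.005, 0.12, 1], [0, 0, 0, 0, 0.005, 0.142, 1], [0, 0, 0, 0, 0.005, 0.156, 1], [0, 0, 0, 0, 0.005, 0.165, 1], [0, 0, 0, 0, 0.005, 0.171, 1], [0, 0, 0, 0, 0.005, 0.175, 1], [0, 0, 0, 0, 0.005, 0.178, 1], [0, 0, 0, 0, 0.005, 0.181, 1], [0, 0, 0, 0, 0.005, 0.183, 1], [0, 0, 0, 0, 0.005, 0.183, 1]]]'

```text
clock: 7.17
tcp_pos: [0.5883, 0.3048, 0.0849]
orientation: [0.636, 3.076, 0.0]
contact_force: [-0.4, -0.0, -3.5]
grip_width: 0.0227
```

Call:
apply_moves --plan '[[[0, 0, 0, 0, 0, 0.002, 1], [0, 0, 0, 0, 0, 0.004, 1], [0, 0, 0, 0, 0, 0.006, 1], [0, 0, 0, 0, 0, 0.006, 1], [0, 0, 0, 0, 0, 0.006, 1]]]'

```text
clock: 7.58
tcp_pos: [0.5882, 0.3047, 0.0823]
orientation: [-0.636, -3.076, 0.0]
contact_force: [0.0, -0.6, -4.1]
grip_width: 0.0228
```

Call:
apply_moves --plan '[[[0, 0, 0, 0, 0, 0.002, 1], [0, 0, 0, 0, 0, 0.004, 1], [0, 0, 0, 0, 0, 0.004, 1], [0, 0, 0, 0, 0, 0.004, 1]]]'

```text
clock: 7.92
tcp_pos: [0.5884, 0.3047, 0.0817]
orientation: [0.636, 3.076, 0.001]
contact_force: [-3.2, -2.2, 4.6]
grip_width: 0.0225
```

Contact. I'll release slowly and rise straight up.

Call:
apply_moves --plan '[[[0, 0, 0, 0, 0, 0, 0.4], [0, 0, 0, 0, 0, 0, 0.2], [0, 0, 0, 0, 0, 0, 0], [0, 0, 0, 0, 0, 0, -0.4], [0, 0, 0, 0, 0, 0, -0.4], [0, 0, 0, 0, 0, -0.02, -0.5], [0, 0, 0, 0, 0, -0.07, -0.6], [0, 0, 0, 0, 0, -0.15, -1], [0, 0, 0, 0, 0, -0.24, -1], [0, 0, 0, 0, 0, -0.33, -1], [0, 0, 0, 0, 0, -0.42, -1], [0, 0, 0, 0, 0, -0.5, -1]]]'

```text
clock: 8.92
tcp_pos: [0.5886, 0.3046, 0.2842]
orientation: [0.636, 3.075, 0.002]
contact_force: [0.9, 0.8, -0.2]
grip_width: 0.0854
```

Run:
```python
from h import *
go((.541,.03,.30))
b=grab('top');g=b['pixels']
cv2.imwrite('pics/t2.png',cv2.resize(g[100:270,90:310],None,fx=3.6,fy=3.5,interpolation=cv2.INTER_CUBIC))
```

```text
at [0.5886 0.3046 0.2842] yaw 66.6 zaxis [ 0.0019  0.0012 -1.    ] j7 0.7 w 0.0854 t 8.9167
turn [0.0, 0.0, 0.0] shift [-0.1633, -0.6772, -0.0406] F [ 0.9   0.82 -0.23]
```

View pics/t2.png

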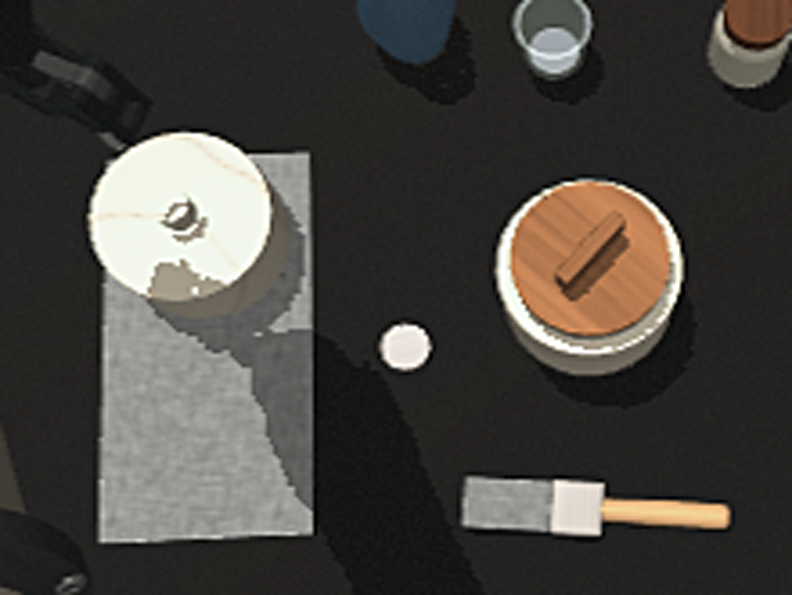

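Top crop: the lid stands flat on the mat with its knob up. The cover is on the urn, and the top of its bar runs from about (563,277) to (619,218).

Run:
```python
from h import *
d=load('top'); g=cv2.cvtColor(d['pixels'],cv2.COLOR_BGR2HSV)
m=((g[...,1]>60)&(g[...,0]<20)&(g[...,2]>50)).astype(np.uint8)*255; k=np.zeros_like(m); k[140:205,225:285]=m[140:205,225:285]
c=max(cv2.findContours(k,0,1)[0],key=cv2.contourArea); e=cv2.fitEllipse(cv2.convexHull(c)); print(e,ray(d,*e[0],.131))
a,b=[ray(d,90+x/3.6,100+y/3.5,.163) for x,y in((563,277),(619,218))]; print(a,b,np.linalg.norm(b-a),(a+b)/2,np.degrees(np.arctan2(b[1]-a[1],b[0]-a[0])))
go((.541,.005,.29),np.arctan2(b[1]-a[1],b[0]-a[0])+np.pi/2)
```

```text
((253.45211791992188, 173.5692596435547), (43.88347625732422, 44.568843841552734), 97.17971801757812) [0.54182846 0.00519918 0.131     ]
[0.52056762 0.02259964 0.163     ] [ 0.56195344 -0.01525144  0.163     ] 0.0560846760041667 [0.54126053 0.0036741  0.163     ] -42.44574338301633
at [0.5915 0.3059 0.2913] yaw 66.6 zaxis [ 0.0104  0.0068 -0.9999] j7 0.7 w 0.0854 t 8.9667
turn [0.0036, 0.0016, 0.1058] shift [-0.1829, -0.7406, -0.0031] F [2.84 0.14 4.55]
```

Call:
apply_moves --plan '[[[0, 0, 0, -0.005, -0.02, 0, -1], [0, 0, 0.01, -0.017, -0.065, 0, -1], [0, 0, 0.03, -0.035, -0.135, 0, -1], [0, 0, 0.05, -0.053, -0.205, 0, -1], [0, 0, 0.07, -0.071, -0.275, 0, -1], [0, 0, 0.09, -0.089, -0.345, 0, -1], [0, 0, 0.106, -0.107, -0.415, 0, -1], [0, 0, 0.106, -0.125, -0.485, 0, -1], [0, 0, 0.106, -0.143, -0.555, 0, -1], [0, 0, 0.106, -0.161, -0.625, 0, -1], [0, 0, 0.106, -0.177, -0.69, 0, -1], [0, 0, 0.106, -0.189, -0.736, 0, -1]]]'

```text
clock: 9.97
tcp_pos: [0.5393, 0.0009, 0.2801]
orientation: [-1.141, -2.926, 0.002]
contact_force: [0.0, 0.4, 1.1]
grip_width: 0.0856
```

Call:
apply_moves --plan '[[[0, 0, 0, 0, 0, 0, -1], [0, 0, 0, 0, 0, 0, -1], [0, 0, 0, 0, 0, 0, -1]]]'

```text
clock: 10.22
tcp_pos: [0.5406, 0.0052, 0.2803]
orientation: [-1.136, -2.928, -0.0]
contact_force: [-0.2, 0.4, 0.8]
grip_width: 0.0854
```

Run:
```python
from h import *
go((.541,.0045,.139),np.radians(47.5))
d=grab('wrist','w2.png'); g=cv2.cvtColor(d['pixels'],cv2.COLOR_BGR2HSV)
m=((g[...,1]>60)&(g[...,0]<20)&(g[...,2]>50)).astype(np.uint8)*255; k=np.zeros_like(m); k[100:290,170:340]=m[100:290,170:340]
c=max(cv2.findContours(k,0,1)[0],key=cv2.contourArea); e=cv2.fitEllipse(cv2.convexHull(c)); print(e,ray(d,*e[0],.131))
cv2.imwrite('pics/w2.png',cv2.resize(d['pixels'][90:290,150:360],None,fx=2,fy=2))
```

```text
at [0.5406 0.0052 0.2803] yaw 47.6 zaxis [-8.e-04  4.e-04 -1.e+00] j7 0.82 w 0.0854 t 10.2167
turn [-0.0001, -0.0003, 0.0005] shift [-0.0023, -0.0005, 0.3533] F [-0.2   0.42  0.84]
((261.68902587890625, 177.31085205078125), (99.6256103515625, 100.68199157714844), 117.07272338867188) [0.53886036 0.00654908 0.131     ]
```

View pics/w2.png

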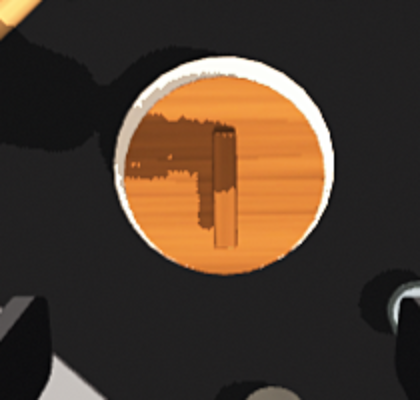

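The bar is aligned with the pads (bar at u≈225, from v 128 to 247). I'll descend and grip it.

Call:
apply_moves --plan '[[[0, 0, 0, -0.001, 0, 0.04, -1], [0, 0, 0, -0.001, 0, 0.1, -1], [0, 0, 0, -0.001, 0, 0.17, -1], [0, 0, 0, -0.001, 0, 0.24, -1], [0, 0, 0, -0.001, 0, 0.29, -1], [0, 0, 0, -0.001, 0, 0.325, -1], [0, 0, 0, -0.001, 0, 0.345, -1], [0, 0, 0, -0.001, 0, 0.354, -1], [0, 0, 0, -0.001, 0, 0.354, -1], [0, 0, 0, -0.001, 0, 0.354, -0.2], [0, 0, 0, -0.001, 0, 0.354, 0.2], [0, 0, 0, -0.001, 0, 0.354, 0.5]]]' --force 40

```text
clock: 11.27
tcp_pos: [0.5419, 0.0043, 0.1401]
orientation: [1.137, 2.927, 0.002]
contact_force: [0.2, -0.3, -0.3]
grip_width: 0.0515
```

Call:
apply_moves --plan '[[[0, 0, 0, 0, 0, 0, 0.7], [0, 0, 0, 0, 0, 0, 0.85], [0, 0, 0, 0, 0, 0, 1], [0, 0, 0, 0, 0, 0, 1], [0, 0, 0, 0, 0, 0, 1], [0, 0, 0, 0, 0, 0, 1], [0, 0, 0, 0, 0, -0.005, 1], [0, 0, 0, 0, 0, -0.012, 1], [0, 0, 0, 0, 0, -0.02, 1], [0, 0, 0, 0, 0, -0.03, 1], [0, 0, 0, 0, 0, -0.04, 1], [0, 0, 0, 0, 0, -0.04, 1]]]'

```text
clock: 12.27
tcp_pos: [0.5418, 0.0042, 0.1561]
orientation: [1.137, 2.927, 0.001]
contact_force: [0.4, 1.2, -1.3]
grip_width: 0.0095
```

Run:
```python
from h import *
go((.43,.303,.20))
a=grab('scene')
cv2.imwrite('pics/s3.png',cv2.resize(a['pixels'][100:250,160:320],(480,450)))
```

```text
at [0.5418 0.0042 0.1561] yaw 47.6 zaxis [ 1.4e-03  3.0e-04 -1.0e+00] j7 0.9 w 0.0095 t 12.2667
turn [0.0, 0.0, 0.0] shift [0.7102, 0.3628, -0.1099] F [ 0.4   1.22 -1.33]
```

View pics/s3.png

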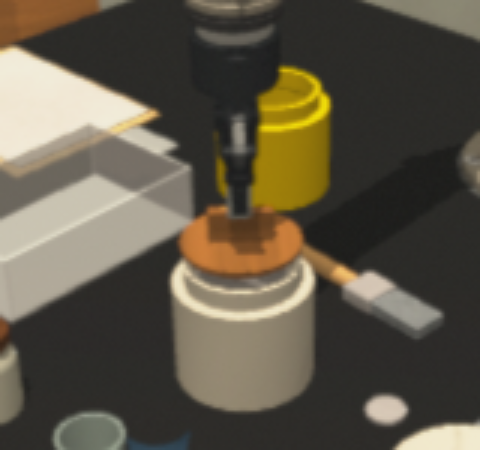

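Scene: the cover is hanging level from the bar, clear of the rim. I'll carry it to the near half of the mat.

Call:
apply_moves --plan '[[[0, 0, 0, 0, 0, -0.03, 1], [0, 0, 0, 0, 0, -0.07, 1], [0, 0, 0, 0.02, 0.01, -0.1, 1], [0, 0, 0, 0.06, 0.03, -0.11, 1], [0, 0, 0, 0.12, 0.061, -0.11, 1], [0, 0, 0, 0.18, 0.092, -0.11, 1], [0, 0, 0, 0.24, 0.123, -0.11, 1], [0, 0, 0, 0.3, 0.153, -0.11, 1], [0, 0, 0, 0.36, 0.184, -0.11, 1], [0, 0, 0, 0.42, 0.215, -0.11, 1], [0, 0, 0, 0.48, 0.245, -0.11, 1], [0, 0, 0, 0.54, 0.276, -0.11, 1]]]'

```text
clock: 13.32
tcp_pos: [0.4556, 0.2325, 0.1992]
orientation: [-1.137, -2.928, 0.0]
contact_force: [0.3, -0.2, -1.7]
grip_width: 0.0102
```

Call:
apply_moves --plan '[[[0, 0, 0, 0.06, 0.03, 0, 1], [0, 0, 0, 0.11, 0.056, 0, 1], [0, 0, 0, 0.145, 0.074, 0, 1], [0, 0, 0, 0.165, 0.084, 0.01, 1], [0, 0, 0, 0.17, 0.087, 0.04, 1], [0, 0, 0, 0.17, 0.087, 0.09, 1], [0, 0, 0, 0.17, 0.087, 0.15, 1], [0, 0, 0, 0.17, 0.087, 0.21, 1], [0, 0, 0, 0.17, 0.087, 0.27, 1], [0, 0, 0, 0.17, 0.087, 0.32, 1], [0, 0, 0, 0.17, 0.087, 0.35, 1], [0, 0, 0, 0.17, 0.087, 0.37, 1]]]'

```text
clock: 14.32
tcp_pos: [0.4291, 0.3015, 0.0493]
orientation: [-1.138, -2.927, 0.004]
contact_force: [0.1, -0.4, -1.1]
grip_width: 0.0101
```

Call:
apply_moves --plan '[[[0, 0, 0, 0, 0, 0.015, 1], [0, 0, 0, 0, 0, 0.025, 1], [0, 0, 0, 0, 0, 0.03, 1], [0, 0, 0, 0, 0, 0.03, 1], [0, 0, 0, 0, 0, 0.03, 1]]]'

```text
clock: 14.73
tcp_pos: [0.4301, 0.3033, 0.0397]
orientation: [1.137, 2.928, 0.002]
contact_force: [-0.3, 0.5, -1.0]
grip_width: 0.0098
```

Call:
apply_moves --plan '[[[0, 0, 0, 0, 0, 0.006, 1], [0, 0, 0, 0, 0, 0.012, 1], [0, 0, 0, 0, 0, 0.017, 1], [0, 0, 0, 0, 0, 0.021, 1], [0, 0, 0, 0, 0, 0.025, 1], [0, 0, 0, 0, 0, 0.027, 1], [0, 0, 0, 0, 0, 0.027, 1], [0, 0, 0, 0, 0, 0.027, 1]]]'

```text
clock: 15.4
tcp_pos: [0.4296, 0.303, 0.0283]
orientation: [-1.137, -2.928, 0.0]
contact_force: [-0.8, -0.7, -0.7]
grip_width: 0.01
```

Call:
apply_moves --plan '[[[0, 0, 0, 0, 0, 0.002, 1], [0, 0, 0, 0, 0, 0.004, 1], [0, 0, 0, 0, 0, 0.004, 1], [0, 0, 0, 0, 0, 0.004, 1]]]'

```text
clock: 15.73
tcp_pos: [0.4296, 0.303, 0.0268]
orientation: [-1.137, -2.929, 0.0]
contact_force: [0.7, -0.0, -0.8]
grip_width: 0.01
```

Call:
apply_moves --plan '[[[0, 0, 0, 0, 0, 0.002, 1], [0, 0, 0, 0, 0, 0.004, 1], [0, 0, 0, 0, 0, 0.004, 1], [0, 0, 0, 0, 0, 0.004, 1]]]'

```text
clock: 16.07
tcp_pos: [0.4297, 0.3031, 0.0265]
orientation: [-1.137, -2.928, -0.001]
contact_force: [-4.3, -2.3, 15.2]
grip_width: 0.0101
```

Seated. Release and rise.

Call:
apply_moves --plan '[[[0, 0, 0, 0, 0, -0.002, 0.75], [0, 0, 0, 0, 0, -0.003, 0.6], [0, 0, 0, 0, 0, -0.003, 0.4], [0, 0, 0, 0, 0, -0.003, 0.2], [0, 0, 0, 0, 0, -0.003, 0.1], [0, 0, 0, 0, 0, -0.03, 0.0], [0, 0, 0, 0, 0, -0.09, -0.2], [0, 0, 0, 0, 0, -0.17, -1], [0, 0, 0, 0, 0, -0.26, -1], [0, 0, 0, 0, 0, -0.36, -1], [0, 0, 0, 0, 0, -0.46, -1], [0, 0, 0, 0, 0, -0.55, -1]]]'

```text
clock: 17.07
tcp_pos: [0.4297, 0.3026, 0.2485]
orientation: [1.138, 2.927, 0.002]
contact_force: [0.3, 1.3, -0.8]
grip_width: 0.0856
```

Call:
apply_moves --plan '[[[0, 0, 0, 0, 0, -0.05, -1], [0, 0, 0, 0, 0, -0.07, -1], [0, 0, 0, 0, 0, -0.07, -1], [0, 0, 0, 0, 0, -0.07, -1]]]'

```text
clock: 17.4
tcp_pos: [0.4291, 0.3027, 0.2725]
orientation: [-1.137, -2.928, 0.001]
contact_force: [-0.1, -0.8, -0.2]
grip_width: 0.0852
```

Run:
```python
from h import *
go((.541,.005,.28))
b=grab('top');g=b['pixels']
cv2.imwrite('pics/t3.png',cv2.resize(g[100:270,90:310],None,fx=3.6,fy=3.5,interpolation=cv2.INTER_CUBIC))
```

```text
at [0.4291 0.3027 0.2725] yaw 47.6 zaxis [-7.e-04 -4.e-04 -1.e+00] j7 0.17 w 0.0852 t 17.4
turn [0.0, 0.0, 0.0] shift [-0.7086, -0.3604, -0.0185] F [-0.13 -0.84 -0.24]
```

View pics/t3.png

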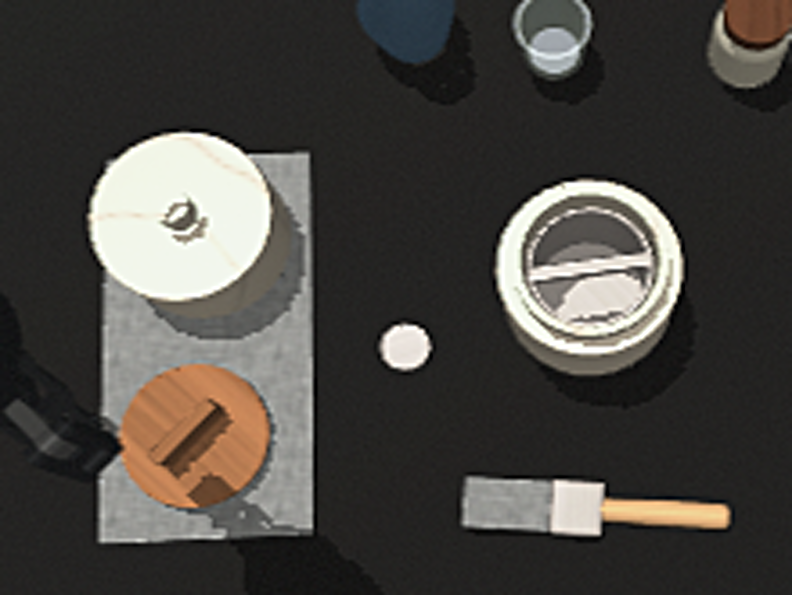

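Top crop: lid and cover lie flat on the mat side by side. The liner bar runs from about (528,273) to (650,260). Next, the bar, mat and tray numbers.

Run:
```python
from h import *
d=load('top'); f=lambda x,y:(90+x/3.6,100+y/3.5)
a,b=[ray(d,*f(x,y),.106) for x,y in((528,273),(651,260))]; th=np.degrees(np.arctan2(b[1]-a[1],b[0]-a[0]))
print(a,b,np.linalg.norm(b-a),(a+b)/2,th)
# urn neck outer ellipse at z=.105 shoulder / rim
g=cv2.cvtColor(d['pixels'],cv2.COLOR_BGR2HSV)
m=((g[...,1]<60)&(g[...,2]>200)).astype(np.uint8)*255; k=np.zeros_like(m);k[145:205,222:285]=m[145:205,222:285]
c=max(cv2.findContours(k,0,1)[0],key=cv2.contourArea); e=cv2.fitEllipse(cv2.convexHull(c)); print(e,ray(d,*e[0],.105))
print('mat corners',[ray(d,*f(x,y),.004).round(3)[:2].tolist() for x,y in((103,158),(310,152),(313,535),(98,542))])
print('cover',ray(d,*f(194,437),.018)[:2],'lid',ray(d,*f(181,216),.076)[:2])
go((.541,.005,.28),np.radians(th+90))
```

```text
[0.53658304 0.04784789 0.106     ] [ 0.54560445 -0.03957574  0.106     ] 0.08788787397274232 [0.54109374 0.00413608 0.106     ] -84.1083893397369
((253.30258178710938, 175.94508361816406), (49.35024642944336, 50.829246520996094), 93.34819030761719) [0.54184613 0.00535568 0.105     ]
mat corners [[0.659, 0.389], [0.663, 0.225], [0.353, 0.214], [0.349, 0.375]]
cover [0.42847489 0.3027074 ] lid [0.58961734 0.30290977]
at [0.4287 0.3024 0.2717] yaw 47.6 zaxis [-0.0019 -0.0018 -1.    ] j7 0.17 w 0.0855 t 17.45
turn [-0.0008, 0.0002, 0.2315] shift [-0.7088, -0.3593, -0.02] F [-0.08  0.22 -0.44]
```

Call:
apply_moves --plan '[[[0, 0, 0.01, -0.02, -0.01, -0.01, -1], [0, 0, 0.035, -0.08, -0.041, -0.02, -0.5], [0, 0, 0.065, -0.15, -0.076, -0.02, 0], [0, 0, 0.095, -0.22, -0.112, -0.02, 0.3], [0, 0, 0.125, -0.29, -0.147, -0.02, 0.3], [0, 0, 0.155, -0.36, -0.183, -0.02, 0.3], [0, 0, 0.185, -0.43, -0.219, -0.02, 0.3], [0, 0, 0.21, -0.5, -0.254, -0.02, 0.3], [0, 0, 0.231, -0.57, -0.29, -0.02, 0.3], [0, 0, 0.231, -0.64, -0.325, -0.02, 0.3], [0, 0, 0.231, -0.69, -0.351, -0.02, 0.3], [0, 0, 0.231, -0.708, -0.36, -0.02, 0.3]]]'

```text
clock: 18.45
tcp_pos: [0.5413, 0.0004, 0.2803]
orientation: [2.111, 2.326, -0.005]
contact_force: [0.7, -0.1, 0.2]
grip_width: 0.0299
```

Call:
apply_moves --plan '[[[0, 0, 0, 0, 0, 0, 0.3], [0, 0, 0, 0, 0, 0, 0.3], [0, 0, 0, 0, 0, 0, 0.3]]]'

```text
clock: 18.7
tcp_pos: [0.5408, 0.0073, 0.2806]
orientation: [-2.1, -2.335, 0.001]
contact_force: [0.2, 0.8, 0.1]
grip_width: 0.03
```

Run:
```python
from h import *
go((.541,.0045,.083),np.radians(5.9))
d=grab('wrist'); print([proj(d,p) for p in((.541,.0045,.106),(.541,.0045,.125))])
cv2.imwrite('pics/w3.png',cv2.resize(d['pixels'][60:384,130:390],None,fx=1.8,fy=1.8))
```

```text
at [0.5408 0.0073 0.2806] yaw 6.1 zaxis [-1.4e-03  4.0e-04 -1.0e+00] j7 0.13 w 0.03 t 18.7
turn [-0.0004, -0.0002, 0.001] shift [-0.0073, 0.0004, 0.4939] F [0.24 0.78 0.07]
[(np.float64(261.879783991742), np.float64(176.7180979820759)), (np.float64(261.8710294976016), np.float64(180.03943330801914))]
```

View pics/w3.png

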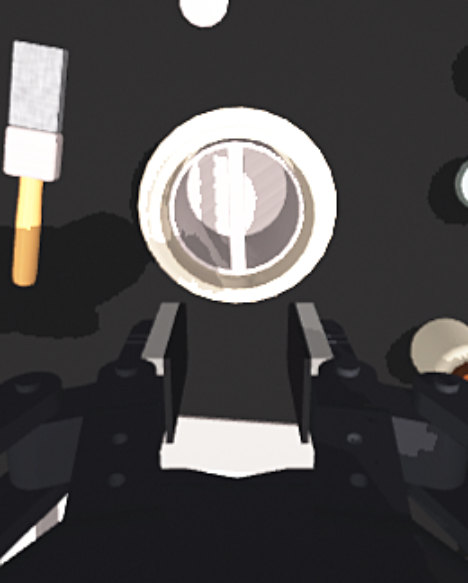

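Wrist view: the bar is vertical at u≈237 and the fingers are centred at about 236. I'll descend into the mouth with the jaws 30 mm apart.

Call:
apply_moves --plan '[[[0, 0, 0.001, -0.006, 0, 0.03, 0.3], [0, 0, 0.001, -0.006, 0, 0.09, 0.3], [0, 0, 0.001, -0.006, 0, 0.16, 0.3], [0, 0, 0.001, -0.006, 0, 0.23, 0.3], [0, 0, 0.001, -0.006, 0, 0.29, 0.3], [0, 0, 0.001, -0.006, 0, 0.33, 0.3], [0, 0, 0.001, -0.006, 0, 0.36, 0.3], [0, 0, 0.001, -0.006, 0, 0.38, 0.3], [0, 0, 0.001, -0.006, 0, 0.4, 0.3], [0, 0, 0.001, -0.006, 0, 0.41, 0.3], [0, 0, 0.001, -0.006, 0, 0.42, 0.3], [0, 0, 0.001, -0.006, 0, 0.42, 0.3]]]'

```text
clock: 19.75
tcp_pos: [0.5417, 0.0034, 0.113]
orientation: [-2.106, -2.331, -0.0]
contact_force: [-0.7, -0.2, 1.2]
grip_width: 0.0302
```

Call:
apply_moves --plan '[[[0, 0, 0, 0, 0, 0.01, 0.3], [0, 0, 0, 0, 0, 0.02, 0.3], [0, 0, 0, 0, 0, 0.03, 0.3], [0, 0, 0, 0, 0, 0.04, 0.3], [0, 0, 0, 0, 0, 0.05, 0.3], [0, 0, 0, 0, 0, 0.06, 0.3], [0, 0, 0, 0, 0, 0.068, 0.3], [0, 0, 0, 0, 0, 0.072, 0.3], [0, 0, 0, 0, 0, 0.072, 0.3]]]'

```text
clock: 20.5
tcp_pos: [0.5414, 0.0032, 0.0839]
orientation: [-2.106, -2.33, 0.001]
contact_force: [-0.3, 0.0, -0.2]
grip_width: 0.03
```

Run:
```python
from h import *
go((.541,.0045,.083))
```

```text
at [0.5414 0.0032 0.0839] yaw 5.8 zaxis [-7.e-04 -1.e-04 -1.e+00] j7 0.31 w 0.03 t 20.5
turn [0.0, 0.0, 0.0] shift [0.0033, -0.0006, 0.0024] F [-0.3   0.04 -0.23]
```

No contact on the way in. Close on the bar and lift a little.

Call:
apply_moves --plan '[[[0, 0, 0, 0.002, 0, 0, 0.45], [0, 0, 0, 0.002, 0, 0, 0.6], [0, 0, 0, 0.002, 0, 0, 0.75], [0, 0, 0, 0.002, 0, 0, 0.9], [0, 0, 0, 0.002, 0, 0, 1], [0, 0, 0, 0.002, 0, 0, 1], [0, 0, 0, 0.002, 0, 0, 1], [0, 0, 0, 0.002, 0, -0.005, 1], [0, 0, 0, 0.002, 0, -0.012, 1], [0, 0, 0, 0.002, 0, -0.02, 1], [0, 0, 0, 0.002, 0, -0.03, 1], [0, 0, 0, 0.002, 0, -0.03, 1]]]' --force 70

```text
clock: 21.5
tcp_pos: [0.5421, 0.0038, 0.0972]
orientation: [2.106, 2.33, 0.001]
contact_force: [0.3, -0.3, -3.2]
grip_width: 0.0052
```

Call:
apply_moves --plan '[[[0, 0, 0, 0, 0, -0.01, 1], [0, 0, 0, 0, 0, -0.03, 1], [0, 0, 0, 0, 0, -0.06, 1], [0, 0, 0, 0, 0, -0.1, 1], [0, 0, 0, 0, 0, -0.14, 1], [0, 0, 0, 0, 0, -0.18, 1], [0, 0, 0, 0, 0, -0.22, 1], [0, 0, 0, 0, 0, -0.26, 1], [0, 0, 0, 0, 0, -0.3, 1], [0, 0, 0, 0, 0, -0.33, 1], [0, 0, 0, 0, 0, -0.345, 1], [0, 0, 0, 0, 0, -0.345, 1]]]'

```text
clock: 22.5
tcp_pos: [0.5424, 0.004, 0.2361]
orientation: [2.105, 2.33, 0.004]
contact_force: [0.6, -0.1, -2.8]
grip_width: 0.0051
```

Run:
```python
from h import *
go((.523,-.302,.235))
a=grab('scene')
cv2.imwrite('pics/s4.png',cv2.resize(a['pixels'][60:250,100:320],(550,475)))
```

```text
at [0.5424 0.004  0.2361] yaw 5.8 zaxis [ 2.8e-03  9.0e-04 -1.0e+00] j7 0.16 w 0.0051 t 22.5
turn [0.0, 0.0, 0.0] shift [-0.7561, -0.1255, 0.0019] F [ 0.6  -0.14 -2.79]
```

View pics/s4.png

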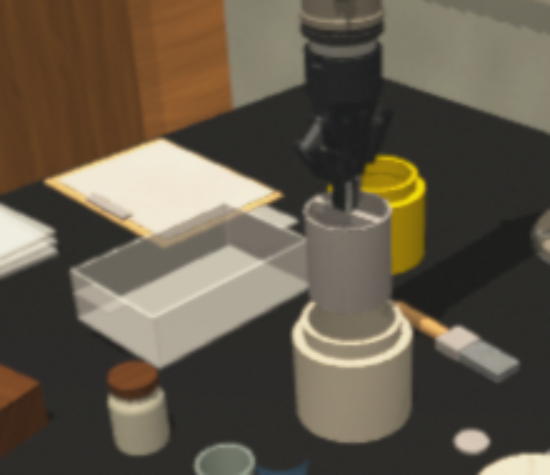

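Scene: the liner hangs upright, fully clear of the urn. I'll carry it to the tray (centre corrected to about (0.522, -0.309) for the rim edge).

Call:
apply_moves --plan '[[[0, 0, 0, -0.01, -0.002, 0, 1], [0, 0, 0, -0.04, -0.007, 0, 1], [0, 0, 0, -0.09, -0.015, 0, 1], [0, 0, 0, -0.15, -0.025, 0, 1], [0, 0, 0, -0.21, -0.035, 0, 1], [0, 0, 0, -0.27, -0.045, 0, 1], [0, 0, 0, -0.33, -0.055, 0, 1], [0, 0, 0, -0.39, -0.065, 0, 1], [0, 0, 0, -0.45, -0.075, 0, 1], [0, 0, 0, -0.51, -0.084, 0, 1], [0, 0, 0, -0.57, -0.094, 0, 1], [0, 0, 0, -0.63, -0.104, 0, 1]]]'

```text
clock: 23.55
tcp_pos: [0.5242, -0.2531, 0.2335]
orientation: [-2.107, -2.329, 0.002]
contact_force: [0.2, 0.6, -3.6]
grip_width: 0.0047
```

Call:
apply_moves --plan '[[[0, 0, 0, -0.055, -0.009, 0, 1], [0, 0, 0, -0.1, -0.017, 0, 1], [0, 0, 0, -0.13, -0.021, 0, 1], [0, 0, 0, -0.143, -0.023, 0, 1], [0, 0, 0, -0.143, -0.023, 0.01, 1], [0, 0, 0, -0.143, -0.023, 0.05, 1], [0, 0, 0, -0.143, -0.023, 0.1, 1], [0, 0, 0, -0.143, -0.023, 0.15, 1], [0, 0, 0, -0.143, -0.023, 0.2, 1], [0, 0, 0, -0.143, -0.023, 0.24, 1], [0, 0, 0, -0.143, -0.023, 0.27, 1], [0, 0, 0, -0.143, -0.023, 0.29, 1]]]'

```text
clock: 24.55
tcp_pos: [0.5221, -0.3069, 0.1166]
orientation: [-2.103, -2.331, 0.0]
contact_force: [0.9, 0.0, -2.0]
grip_width: 0.005
```

Call:
apply_moves --plan '[[[0, 0, 0, 0, 0, 0.015, 1], [0, 0, 0, 0, 0, 0.03, 1], [0, 0, 0, 0, 0, 0.042, 1], [0, 0, 0, 0, 0, 0.052, 1], [0, 0, 0, 0, 0, 0.06, 1], [0, 0, 0, 0, 0, 0.066, 1], [0, 0, 0, 0, 0, 0.066, 1], [0, 0, 0, 0, 0, 0.066, 1]]]'

```text
clock: 25.22
tcp_pos: [0.5223, -0.3088, 0.0921]
orientation: [2.106, 2.331, 0.0]
contact_force: [-0.3, 0.3, -2.9]
grip_width: 0.0048
```

Call:
apply_moves --plan '[[[0, 0, 0, 0, 0, 0.005, 1], [0, 0, 0, 0, 0, 0.01, 1], [0, 0, 0, 0, 0, 0.014, 1], [0, 0, 0, 0, 0, 0.018, 1], [0, 0, 0, 0, 0, 0.021, 1], [0, 0, 0, 0, 0, 0.023, 1], [0, 0, 0, 0, 0, 0.023, 1], [0, 0, 0, 0, 0, 0.023, 1]]]'

```text
clock: 25.88
tcp_pos: [0.5222, -0.3089, 0.0829]
orientation: [2.107, 2.331, 0.0]
contact_force: [-1.3, 0.2, -0.5]
grip_width: 0.0054
```

Call:
apply_moves --plan '[[[0, 0, 0, 0, 0, 0.002, 1], [0, 0, 0, 0, 0, 0.003, 1], [0, 0, 0, 0, 0, 0.003, 1], [0, 0, 0, 0, 0, 0.003, 1]]]'

```text
clock: 26.22
tcp_pos: [0.522, -0.3091, 0.0827]
orientation: [-2.107, -2.33, -0.001]
contact_force: [-4.6, 0.2, 9.1]
grip_width: 0.0053
```

Seated. Open to about 30 mm and rise.

Call:
apply_moves --plan '[[[0, 0, 0, 0, 0, -0.001, 0.8], [0, 0, 0, 0, 0, -0.002, 0.65], [0, 0, 0, 0, 0, -0.002, 0.5], [0, 0, 0, 0, 0, -0.002, 0.35], [0, 0, 0, 0, 0, -0.002, 0.3], [0, 0, 0, 0, 0, -0.002, 0.3], [0, 0, 0, 0, 0, -0.02, 0.3], [0, 0, 0, 0, 0, -0.06, 0.3], [0, 0, 0, 0, 0, -0.11, 0.3], [0, 0, 0, 0, 0, -0.17, 0.3], [0, 0, 0, 0, 0, -0.24, 0.3], [0, 0, 0, 0, 0, -0.31, 0.3]]]'

```text
clock: 27.22
tcp_pos: [0.5219, -0.3087, 0.2071]
orientation: [-2.106, -2.33, 0.001]
contact_force: [0.4, 0.6, 0.4]
grip_width: 0.0297
```

Call:
apply_moves --plan '[[[0, 0, 0, 0, 0, -0.06, 0.3], [0, 0, 0, 0, 0, -0.12, 0.3], [0, 0, 0, 0, 0, -0.15, 0.3], [0, 0, 0, 0, 0, -0.17, 0.3], [0, 0, 0, 0, 0, -0.17, 0.3], [0, 0, 0, 0, 0, -0.17, 0.3], [0, 0, 0, 0, 0, -0.17, 0.3], [0, 0, 0, 0, 0, -0.17, 0.3]]]'

```text
clock: 27.88
tcp_pos: [0.5216, -0.3082, 0.2721]
orientation: [-2.105, -2.329, 0.002]
contact_force: [-0.2, 0.7, 1.0]
grip_width: 0.03
```

Run:
```python
from h import *
go((.523,-.302,.235))
a=grab('scene');b=grab('top')
cv2.imwrite('pics/end.png',cv2.resize(np.vstack([b['pixels'][80:290,80:430],cv2.resize(a['pixels'][60:260,80:413],(350,210))]),(500,600)))
```

```text
at [ 0.5216 -0.3082  0.2721] yaw 5.8 zaxis [-2.4e-03  8.0e-04 -1.0e+00] j7 0.79 w 0.03 t 27.8833
turn [0.0, 0.0, 0.0] shift [0.0151, 0.0052, 0.0927] F [-0.18  0.68  1.01]
```

View pics/end.png

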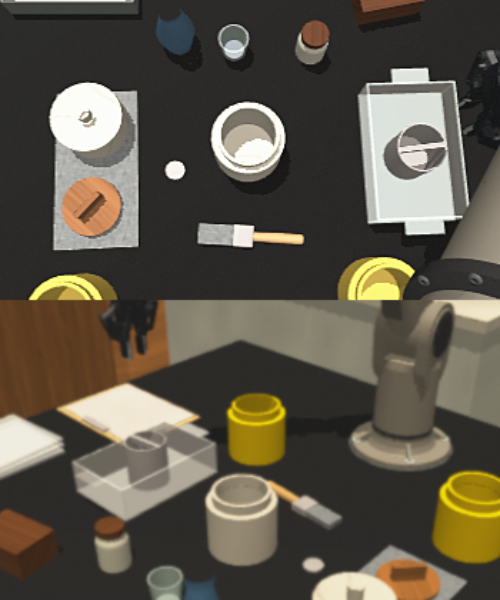

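Final views: lid and cover flat on the mat, liner upright in the tray, urn and bystanders in place, arm clear. Handing in.

```bash
python3 -c "
from h import *
print(r.hand_in())"
```

```text
the job is handed in; nothing more can be done
None
```

I took the urn apart as asked and handed the job in at about 28 s; no verdict is reported on hand-in. The lid and then the wooden cover went onto the grey mat, at about (0.589, 0.303) and (0.429, 0.303). The liner was drawn straight up and stood in the clear lugged tray at about (0.522, −0.309). I lowered each part until the wrist force showed contact (up to 15 N) before letting go.

The last top and scene pictures show the lid and cover flat with handles up, the liner upright, and the arm clear of everything. The urn, disc, brush, candle cup, jar and vase look unmoved by eye. I measured the urn only once the cover was off, and it had not moved.

- **Camera disagreement:** The top and wrist cameras disagreed by about 4 mm on where the lid was in x, so I averaged them.
- **Grip width:** The reported finger opening was smaller than the part each time: 23 mm on the 26–28 mm knob, 10 mm on the 12 mm cover bar and 5 mm on the 10 mm liner bar. All three lifts were level anyway.
- **Tray centre:** My first reading of the tray's centre used a wall's base edge. I corrected it by about 7 mm before placing the liner.

I viewed 11 pictures, one over the budget.

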